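Dial open the evidence case

TASK

Unlock the evidence case by its dial: turn the dial left so that its pointer stops on the second mark left of the zero block and rest there a moment, then turn it right to the first mark right of the block, and from there keep turning slowly right while pushing lightly down until you feel it come over its hidden gate. Push the dial gently all the way down there, never forcing it against the lock (25 N is too much), and let go; leave everything else on the desk alone.

Things in the scene. Friction and masses are not known exactly. Their poses are not given: they have to be found in the camera images.
- case: Grey steel evidence case, a fixed box 152 mm (x) by 172 mm (y) by 62 mm tall. Origin: centre of its underside; z up; +x to its back (hinges), -x to its front, where a small round bolt draws out of its keeper as the dial sinks. The dial stands upright in the middle of the lid, inside a black scale plate 114 mm wide.
- zero_block (a point): Top of the small raised aluminium block at the zero of the scale, 51.5 mm from the dial's axis towards the case's +x. Thin white marks follow it every 15 degrees, five to the left (anticlockwise from above) and five to the right; the block itself is not counted as a mark.
- dial (a joint): Angle of the dial in rad about the upright axis: 0 when its pointer points to the zero block, growing anticlockwise from above (left), range -1.25 to 1.25. Second mark left = +0.524, first mark right = -0.262. About 0.05 N m of friction; it stays where it is left.
- plunger (a joint): How far the dial is pushed down, in m: 0 as found, 0.011 to 0.013 fully home. About 3 N of friction holds it at any height. Off the gate, the dial's hidden lug meets a sprung steel plate after 1 mm, which gives 3.5 N per mm for 4 mm and is then rigid. The gate is a slot in this plate, with 3 degrees of play to either side; the slot's floor is as springy.
- dial_pointer (a point): Pointer end of the dial, on the disc's top, 36 mm from its axis. The hidden gate is reached with the pointer 6 to 40 degrees (0.10 to 0.70 rad) right of the first right mark, differently each time. With 6 to 10 N of push while turning slowly right, the push eases suddenly by several N as the lug comes over the gate; then the dial can be pushed down.
- dial_head: The dial: a black fluted disc 74 mm wide, 6 mm thick, with an upright aluminium grip bar across it, 52 mm long, 14 mm wide, 30 mm tall above the disc, a white line on its top to the pointer end. Origin on the dial's axis 24.5 mm below the disc's underside; x along the bar to the pointer, z up. As found the disc's top is 93.5 mm and the bar's top 123.5 mm above the desk.
- dial_grip (a point): Middle of the dial's grip bar, on the dial's axis, 20 mm above the disc and 10 mm below the bar's top; x along the bar to the pointer end, z up.
- jar: Bystander, to be left where it is: small round jar with black lid, 54 mm wide and 56 mm tall. Origin: centre of its underside.
- swab: Bystander, to be left where it is: white swab transport tube, 13x128x13 mm, lying. Origin: centre of its underside.
- cap: Bystander, to be left where it is: black camera lens cap, 59 mm wide, 10 mm thick, lying. Origin: centre of its underside.

How it is judged:
By the outcome, as a careful person would: the job done as asked, in the order asked, and still so for the second after the job is handed in, with the robot touching nothing.
It also fails if it takes over 69 s, if anything falls off the work surface, if the arm or the gripper's body presses on something with over 40 N, if the wrist force passes 120 N, or if a joint passes its speed limit or range.

ROBOT

A 6-joint arm with a two-finger parallel gripper is mounted at the origin on a cart in front of the work surface, level with it; the furniture and walls round the work are solid. World frame = base frame: x ahead of the robot, y to its left, z up, the work surface at z = 0. Lengths are in mm, angles in degrees, forces in N, time in s.
With the tool pointing down it reaches from about 300 to 850 mm from the base axis. Payload 4.2 kg.
Tool frame: the origin (TCP) lies midway between the tips of the shut fingers; the grasp point (between the pads) lies 19 mm behind it (env.hold_point_z is the z of the grasp point in the tool frame, in mm); z points along the fingers, y is the direction in which the jaws open and shut (so a half turn about z gives the same grasp; the last joint's range is limited). The gripper opens to 91 mm and grips with 3 to 60 N. Pads are 32 mm wide; open, the fingers measure 118 mm over their backs; the gripper's body (76 mm by 178 mm) begins 60 mm behind the grasp point.
Start: joints at [72.88, 18.312, 89.639, -0, 72.044, -1.146], TCP at [158.243, 552.813, 213.976] pointing down, gripper open.
Joint ranges: [-177.97, 177.97], [-48.28, 115.42], [12.27, 149.76], [-77.06, 257.06], [2.81, 150.46], [-146.56, 146.56]. Speed limits (degrees/s): [147.25, 147.25, 180, 180, 180, 180].

INTERFACE

Orientations are given as [roll, pitch, yaw] about the fixed x, y, z axes, in that order (R = Rz(yaw) Ry(pitch) Rx(roll)).
In Python, from workcell import env, grab_frame, camera_params, spotter gives the robot as it stands. The module is installed in compiled form; this text tells all that it offers.
- The arm moves only by the shell command python3 -m jog 'ROWS' [FORCE]. ROWS is text: rows parted by semicolons, each of 7 numbers parted by spaces: the turn, a rotation vector about the world's x, y, z in units of 5 degrees (1.0 is 5 degrees), then the shift along the world's x, y, z in units of 25 mm (1.0 is 25 mm), then the opening, from 0 (shut) to 1 (fully open). A call has 1 to 5 rows; each row is the pose to reach, as a shift and turn from the pose commanded when the call began; what a row does not reach only later rows make up. A row lasts 1/8 s, in which the tool goes at most 62.5 mm and 10.7 degrees, less where a joint would pass 70% of its speed; a pose out of reach is approached as far as the arm can. A call with a gripper value outside its range is refused whole. The fingers move at their own pace and stop on an object; FORCE is the grip in N (left out, the last holds). Time passes only in rows, so rows that repeat a pose let the fingers close. It gives the time, the measured TCP pose, the force and the opening at its end, in the units of the state.
- env.state(): the state, without advancing time (a new reading comes with each control period).
- grab_frame(name): name is "scene" or "top" or "wrist"; returns the picture (480x640x3 uint8, red, green, blue); there is no depth.
- camera_params(name): a dict with "K" (3x3 intrinsics, pixels), "dist" ([k1, k2, p1, p2, k3] as OpenCV has them; the pictures are not rectified), "rvec" (rotation vector, rad) and "tvec" (3), from world to camera coordinates, as OpenCV has them. Camera axes: x right, y down, z forward; pixel columns grow to the right and rows downward; lengths in mm; the calibration is good to about 2 mm. A picture is of the moment at which its call begins: read the wrist's pose just before it. camera_params takes no time and is no camera call; for the wrist camera it gives the pose at the moment of the call.
- env.job_done(): hands the job in, once; it reports no verdict.
Trained networks look in the newest picture that a camera, given by its name, has taken for a name from the list of things; names that differ only in an ending like _2 or _b are one class to them, and where a whole thing is asked for, a point or a joint stands for the part that bears it (a point fixed in the world has none). Each returns a list of dicts, best first, with "conf" (0 to 1); they miss things now and then, are a little off and sometimes report something else, mostly with a low value. They report only what shows in the picture. A call takes as long as a camera call.
- spotter.look_for(query, camera): "box" ([left, top, width, height] in pixels, round what is visible of it).
- spotter.trace(query, camera): "region" (480x640 bool, what is visible of it) and "box" ([left, top, width, height] in pixels, round what is visible of it).
The state is a dict: "time_s": time; "qpos": joint angles; "qvel": joint speeds; "effort": joint torques, N m; "ee_pos": TCP position; "ee_rot": TCP orientation; "force": force on the tool from outside, world axes, zero at the start; "torque": the same for the moment, N m; "gripper_width": finger opening in mm.
Only numpy, scipy, OpenCV 4.12 (cv2) and the standard library are available. Lean on these libraries where they do the work, as an engineer would, in place of code of your own. Each camera call takes 0.05 s, during which the arm holds its last target. There are 200 camera calls.

## Working session

There is one attempt and no reset: what is moved stays moved. The work goes in short steps, Python scripts to look and compute and a shell command to move; the robot and the scene stay as the last step left them, time stands still between calls to the robot, and variables do not carry over. Pictures are saved under pics/ and viewed, about 8 in all and at most 12, crops included, and the job is handed in when it is done.

```bash
mkdir -p pics
cat > h.py <<'E'
import numpy as np, cv2
from workcell import env, grab_frame, camera_params, spotter
def ray(p,cam,z,P=None):
    P=P or camera_params(cam); R=cv2.Rodrigues(np.array(P["rvec"],float))[0]; t=np.array(P["tvec"],float).ravel()
    u=cv2.undistortPoints(np.array([[p]],float),np.array(P["K"],float),np.array(P["dist"],float))[0,0]
    d=R.T@np.array([u[0],u[1],1]); c=-R.T@t
    return c+d*(z-c[2])/d[2]
def proj(X,cam):
    P=camera_params(cam); return cv2.projectPoints(np.array(X,float).reshape(-1,1,3),np.array(P["rvec"],float),np.array(P["tvec"],float),np.array(P["K"],float),np.array(P["dist"],float))[0][:,0]
def save(im,n): cv2.imwrite("pics/"+n,im[:,:,::-1])
E
python3 - <<'E'
from h import *
s=env.state();print(s)
a=grab_frame("top");save(a,"top1.png")
for q in ["dial_head","case","jar","swab","cap","zero_block"]:
    for r in spotter.look_for(q,"top")[:2]:
        b=r["box"];print(q,b,r["conf"],ray((b[0]+b[2]/2,b[1]+b[3]/2),"top",0 if q not in("dial_head","case") else (93.5 if q=="dial_head" else 62)).round(1))
b=grab_frame("scene");save(b,"scene1.png")
E
```

```text
{'time_s': 0.0, 'qpos': array([ 7.28789712e+01,  1.83525114e+01,  8.97065628e+01, -6.74693641e-04,
        7.20425766e+01, -1.14488812e+00]), 'qvel': array([ 0.03310775,  0.11918845, -0.02999204,  0.03529686, -0.02700761,
        0.05252172]), 'effort': array([-3.40431598e-04, -4.12462270e+01, -2.31969595e+01,  7.27216084e-02,
        4.56438074e-02, -1.33033723e-04]), 'ee_pos': array([158.10724317, 552.31616795, 213.11048441]), 'ee_rot': array([-1.79898357e+02, -1.38972961e-03,  1.64024067e+02]), 'force': array([0.08284956, 0.99016784, 0.40943445]), 'torque': array([ 0.0151576 ,  0.03192432, -0.0260439 ]), 'gripper_width': 91.32902176788723}
dial_head [340.1, 261.6, 50.8, 46.1] 0.77 [ 537.7 -110.2   93.5]
dial_head [303.2, 230.8, 123.1, 114.6] 0.67 [ 532.4 -109.1   93.5]
case [304.2, 228.9, 122.7, 119.1] 0.62 [ 533.8 -112.8   62. ]
case [337.4, 259.3, 54.8, 50.3] 0.16 [ 540.2 -111.5   62. ]
jar [352.7, 187.9, 35.6, 36.9] 0.75 [ 681.7 -124.8    0. ]
swab [275.8, 220.8, 77.2, 14.4] 0.97 [641.  -27.4   0. ]
cap [271.0, 300.8, 36.6, 34.1] 0.7 [485.1  11.5   0. ]
zero_block [301.3, 233.4, 125.5, 116.6] 0.57 [ 532.1 -115.2    0. ]
zero_block [339.8, 258.4, 50.2, 48.9] 0.5 [ 547.3 -116.5    0. ]
```

Run:
```python
import cv2
a=cv2.imread("pics/top1.png");c=a[170:370,260:460]
cv2.imwrite("pics/top1c.png",cv2.resize(c,(600,600),interpolation=cv2.INTER_CUBIC))
```

```text
(no output)
```

View pics/top1c.png

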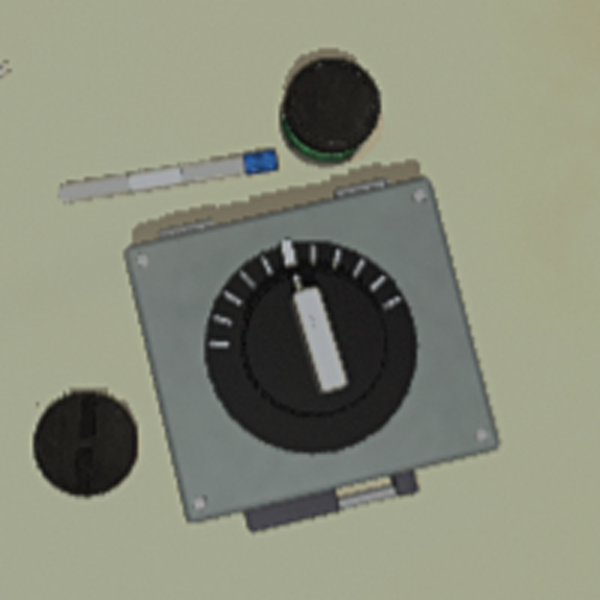

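View pics/scene1.png

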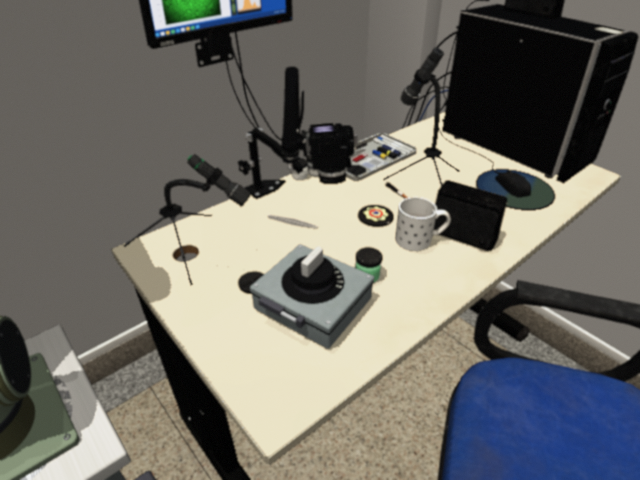

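The top crop shows the case with corners at about (126,248), (432,178), (498,445) and (188,521). The bar runs from (309,291) to (333,388) with the pointer near (296,280), close to the zero block at (288,245). The jar, swab and cap are clear of the case.

Run:
```python
from h import *
f=lambda x,y:(260+(x+.5)/3-.5,170+(y+.5)/3-.5)
C=[ray(f(*p),"top",62) for p in [(126,248),(432,178),(498,445),(188,521)]]
for c in C: print(c.round(1))
m=np.mean(C,0);print("ctr",m.round(1))
d=(C[0]+C[1]-C[2]-C[3])/2; print("len",np.linalg.norm(d),"yaw",np.degrees(np.arctan2(d[1],d[0])))
e=(C[0]-C[1]+C[3]-C[2])/2; print("wid",np.linalg.norm(e),"yaw",np.degrees(np.arctan2(-e[0],e[1])))
a,b=ray(f(309,291),"top",123.5),ray(f(333,388),"top",123.5);v=a-b
print("bar ctr",((a+b)/2).round(1),np.linalg.norm(v),np.degrees(np.arctan2(v[1],v[0])))
z=ray(f(288,252),"top",66);print("zero",z.round(1),np.degrees(np.arctan2(*(z-m)[1::-1])),np.linalg.norm((z-m)[:2]))
p=ray(f(297,281),"top",93.5);print("ptr",p.round(1))
# plate circle centre
print("plate",ray(f(311,346),"top",64).round(1))
s=env.state();print(s["ee_rot"],camera_params("top")["tvec"])
```

```text
[589.9  -8.8  62. ]
[ 631.9 -173.9   62. ]
[ 489.1 -209.    62. ]
[445.9 -45.5  62. ]
ctr [ 539.2 -109.3   62. ]
len 147.8336953616668 yaw 14.046521127255692
wid 169.70118514104027 yaw 14.53479506790176
bar ctr [ 538.5 -109.5  123.5] 49.60765236551261 14.549221735172283
zero [589.2 -96.   66. ] 14.924866701487382 51.70717061186893
ptr [570.7 -99.2  93.5]
plate [ 539.2 -109.1   64. ]
[-1.79990834e+02  1.11220979e-03  1.64026229e+02] [-65.38183344 606.25041744 864.13357028]
```

Run:
```python
from h import *
print(proj([[158,553,214],[348,222,205],[539,-109,190],[0,0,0],[300,0,0],[158,553,0]],"scene").round())
for p,z in [((230,185),150),((230,185),250),((240,200),150),((170,210),0),((190,280),0),((265,450),0),((115,245),0),((265,185),0),((290,70),300)]: print(p,z,ray(p,"scene",z).round())
```

```text
[[-21. 148.]
 [118. 178.]
 [310. 224.]
 [ -6. 432.]
 [170. 335.]
 [ 17. 227.]]
(230, 185) 150 [536. 143. 150.]
(230, 185) 250 [458.  -7. 250.]
(240, 200) 150 [521.  82. 150.]
(170, 210) 0 [479. 366.   0.]
(190, 280) 0 [396. 105.   0.]
(265, 450) 0 [ 306. -282.    0.]
(115, 245) 0 [321. 320.   0.]
(265, 185) 0 [725. 306.   0.]
(290, 70) 300 [793. 265. 300.]
```

View pics/top1.png

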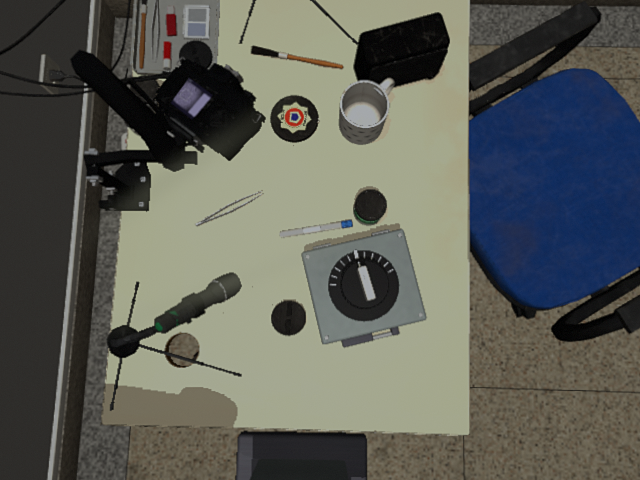

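```bash
python3 -m jog '0 0 -2 0.8 -2 0.5 1;0 0 -4 1.6 -4 1 1;0 0 -6 2.4 -6 1.5 1;0 0 -8 3.2 -8 2 1;0 0 -10 4 -10 2.5 1' 30; python3 -m jog '0 0 -2 0.8 -2 0.5 1;0 0 -4 1.6 -4 1 1;0 0 -6 2.4 -6 1.5 1;0 0 -8 3.8 -7.7 1.5 1;0 0 -10 5.2 -9.4 1 1'
```

```text
time_s: 1.02
ee_pos: [258.6, 301.2, 277.0]
ee_rot: [179.9, -0.0, 113.7]
force: [0.8, 1.2, 0.4]
gripper_width: 91.1
time_s: 1.65
ee_pos: [389.7, 66.3, 302.7]
ee_rot: [179.8, -0.2, 63.7]
force: [0.2, 1.3, -0.7]
gripper_width: 91.3
```

```bash
python3 -m jog '0 0 -2 1.2 -1.4 -0.6 1;0 0 -4 2.4 -2.8 -1.2 1;0 0 -6 3.6 -4.2 -1.8 1;0 0 -8 4.8 -5.6 -2.4 1;0 0 -9.84 5.97 -7 -3.3 1'; python3 -m jog '0 0 0 0 0 0 1;0 0 0 0 0 0 1'
python3 - <<'E'
from h import *
P=camera_params("wrist");s=env.state();print(s["ee_pos"],s["ee_rot"],s["force"])
a=grab_frame("wrist");save(a,"w1.png")
R=cv2.Rodrigues(np.array(P["rvec"]))[0];print(-R.T@np.array(P["tvec"]).ravel())
print(proj([[539,-109,123.5],[589,-96,66]],"wrist"))
for q in ["dial_head"]:
    for r in spotter.look_for(q,"wrist")[:2]: print(r)
E
```

```text
time_s: 2.28
ee_pos: [538.8, -108.6, 219.0]
ee_rot: [180.0, -0.1, 14.5]
force: [0.2, -0.2, -0.5]
gripper_width: 91.1
time_s: 2.52
ee_pos: [537.1, -106.9, 219.0]
ee_rot: [-180.0, 0.0, 14.9]
force: [0.2, -0.3, 0.7]
gripper_width: 91.2
[ 537.14851714 -106.89802997  218.9940541 ] [-1.79967692e+02  2.99478669e-02  1.48655800e+01] [ 0.24828774 -0.28723202  0.70588503]
[605.91858943 -88.4193948  389.1359954 ]
[[321.81480406 247.33874024]
 [321.58347244 176.10862379]]
{'box': [278.3, 193.0, 91.0, 86.0], 'conf': 0.84}
```

View pics/w1.png

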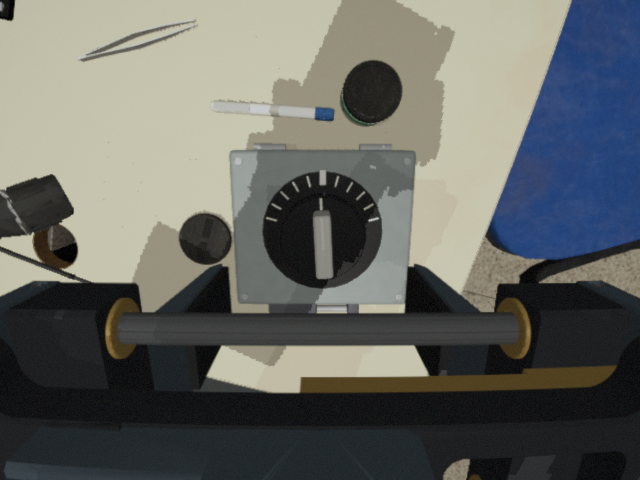

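The wrist view shows the case at corners (231,151), (415,151), (410,303) and (237,303). The block is at (322,177) and the bar runs from (321,211) to (324,278), so the dial is near zero.

Run:
```python
from h import *
C=[ray(p,"wrist",62) for p in [(230.5,151),(415,151),(410,303),(237,303)]]
m=np.mean(C,0);print("ctr",m.round(1))
d=(C[0]+C[1]-C[2]-C[3])/2; print("len",np.linalg.norm(d),"yaw",np.degrees(np.arctan2(d[1],d[0])))
e=(C[0]-C[1]+C[3]-C[2])/2; print("wid",np.linalg.norm(e),"yaw",np.degrees(np.arctan2(-e[0],e[1])))
a,b=ray((321.5,211),"wrist",123.5),ray((324,278.5),"wrist",123.5);v=a-b
print("bar ctr",((a+b)/2).round(1),np.linalg.norm(v),np.degrees(np.arctan2(v[1],v[0])))
z=ray((322,177),"wrist",66);print("zero",z.round(1),np.degrees(np.arctan2(*(z-m)[1::-1])),np.linalg.norm((z-m)[:2]))
p=ray((320.5,199),"wrist",93.5);print("ptr",p.round(1),np.degrees(np.arctan2(*(p-m)[1::-1])))
# marks
c=cv2.imread("pics/w1.png")[140:310,235:415];cv2.imwrite("pics/w1c.png",cv2.resize(c,None,fx=3.4,fy=3.4,interpolation=cv2.INTER_CUBIC))
```

```text
ctr [ 539.6 -110.9   62. ]
len 148.64066704952526 yaw 15.397076881738988
wid 171.27761397479648 yaw 14.901303539014249
bar ctr [ 540.6 -109.3  123.5] 54.598028003233324 17.161827197810243
zero [588.4 -96.4  66. ] 16.428722598125944 50.97788579757096
ptr [571.9 -99.2  93.5] 19.747934507942187
```

View pics/w1c.png

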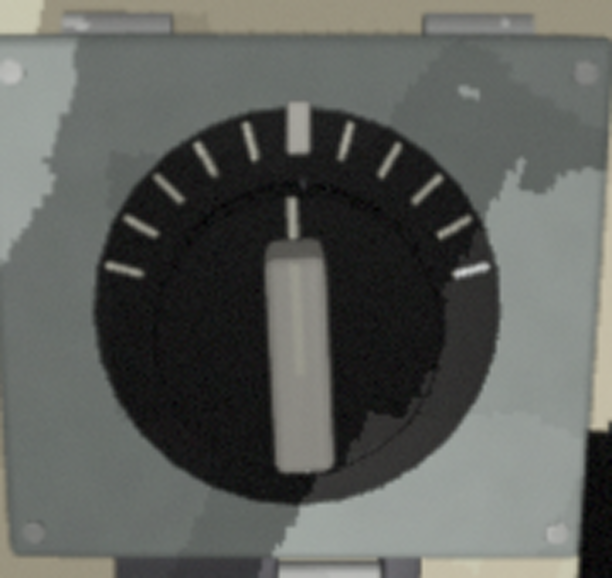

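Run:
```python
from h import *
from scipy.optimize import least_squares
L=[(250,141),(206,159),(168,188),(141,226),(125,269)];Rr=[(346,141),(390,160),(428,189),(454,227),(471,270)]
f=lambda p:(235+(p[0]+.5)/3.4-.5,140+(p[1]+.5)/3.4-.5)
X=np.array([ray(f(p),"wrist",64)[:2] for p in L+Rr]);k=np.radians(15*np.array([1,2,3,4,5,-1,-2,-3,-4,-5]))
g=lambda q:(X-q[:2]-q[2]*np.c_[np.cos(k+q[3]),np.sin(k+q[3])]).ravel()
r=least_squares(g,[539,-109,48,.25]);print(r.x,np.degrees(r.x[3]),abs(r.fun).max())
a,b=[ray(f(p),"wrist",123.5) for p in((295,258),(304,470))];v=a-b;print((a+b)/2,np.degrees(np.arctan2(v[1],v[0])))
```

```text
[ 5.38481081e+02 -1.09995319e+02  4.96740136e+01  2.57454732e-01] 14.751069577754578 0.25123588853263357
[ 539.15111527 -109.62639269  123.5       ] 17.458587953094508
```

```bash
python3 -m jog '0 0 0.5 0.06 -0.104 -1.5 0.6;0 0 0.5 0.06 -0.104 -3 0.6;0 0 0.5 0.06 -0.104 -4 0.6;0 0 0.5 0.06 -0.104 -4.7 0.6;0 0 0.5 0.06 -0.104 -4.84 0.6';python3 -m jog '0 0 0 0 0 0 0.4;0 0 0 0 0 0 0.3;0 0 0 0 0 0 0.2;0 0 0 0 0 0 0;0 0 0 0 0 0 0' 20;python3 -m jog '0 0 0 0 0 0 0;0 0 0 0 0 0 0;0 0 0 0 0 0 0;0 0 0 0 0 0 0;0 0 0 0 0 0 0' 30
```

```text
time_s: 3.25
ee_pos: [538.2, -108.8, 97.9]
ee_rot: [-180.0, 0.0, 17.4]
force: [-0.1, 0.1, -0.4]
gripper_width: 54.9
time_s: 3.88
ee_pos: [539.3, -110.3, 98.2]
ee_rot: [179.9, -0.0, 17.3]
force: [0.1, -1.0, 1.3]
gripper_width: 14.1
time_s: 4.5
ee_pos: [539.2, -110.2, 98.1]
ee_rot: [179.9, -0.0, 17.3]
force: [0.6, -4.5, 1.4]
gripper_width: 13.9
```

```bash
python3 -m jog '0 0 0.4 0 -0.02 0 0;0 0 1 0 -0.02 0 0;0 0 1.6 0 -0.02 0 0;0 0 2.2 0 -0.02 0 0;0 0 2.8 0 -0.02 0 0'; python3 -m jog '0 0 0.6 0 0 0 0;0 0 1.2 0 0 0 0;0 0 1.8 0 0 0 0;0 0 2.3 0 0 0 0;0 0 2.6 0 0 0 0';python3 -m jog '0 0 0.09 0 0 0 0;0 0 0.09 0 0 0 0;0 0 0.09 0 0 0 0;0 0 0.09 0 0 0 0;0 0 0.09 0 0 0 0'
python3 - <<'E'
from h import *
s=env.state();print(s["ee_rot"],s["force"],s["torque"])
a=grab_frame("wrist");save(a,"w2.png")
c=a[60:360,120:520];save(cv2.resize(c,None,fx=2,fy=2,interpolation=cv2.INTER_CUBIC),"w2c.png")
a=grab_frame("top");save(cv2.resize(a[200:370,280:450],None,fx=3.5,fy=3.5,interpolation=cv2.INTER_CUBIC),"t2c.png")
E
```

```text
time_s: 5.12
ee_pos: [539.1, -110.0, 98.0]
ee_rot: [-180.0, -0.0, 31.5]
force: [0.6, -2.5, 0.9]
gripper_width: 13.9
time_s: 5.75
ee_pos: [539.0, -109.9, 97.9]
ee_rot: [-180.0, -0.0, 44.4]
force: [1.3, -2.0, 2.1]
gripper_width: 13.7
time_s: 6.38
ee_pos: [539.0, -109.9, 97.9]
ee_rot: [-180.0, -0.0, 44.8]
force: [1.0, 0.9, 1.5]
gripper_width: 13.8
[-1.79975057e+02 -2.21651558e-02  4.47658890e+01] [0.98245031 0.93822373 1.4797415 ] [ 0.11152463 -0.11816469  0.06206539]
```

View pics/w2c.png

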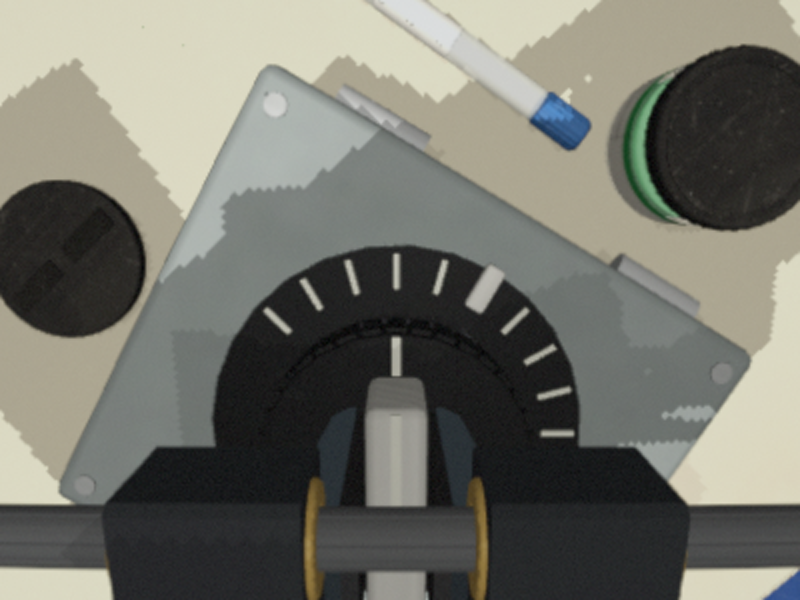

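The pointer line (396,356) points straight at the second mark left (396,272). I'll rest there briefly, then turn right to the first right mark.

```bash
python3 -m jog '0 0 0 0 0 0 0;0 0 0 0 0 0 0;0 0 0 0 0 0 0;0 0 0 0 0 0 0;0 0 0 0 0 0 0'; python3 -m jog '0 0 -0.4 0 0 0 0;0 0 -1 0 0 0 0;0 0 -1.7 0 0 0 0;0 0 -2.4 0 0 0 0;0 0 -3.2 0 0 0 0';python3 -m jog '0 0 -0.8 0 0 0 0;0 0 -1.6 0 0 0 0;0 0 -2.4 0 0 0 0;0 0 -3.1 0 0 0 0;0 0 -3.8 0 0 0 0';python3 -m jog '0 0 -0.6 0 0 0 0;0 0 -1.1 0 0 0 0;0 0 -1.5 0 0 0 0;0 0 -1.8 0 0 0 0;0 0 -2.0 0 0 0 0';python3 -m jog '0 0 0 0 0 0 0;0 0 0 0 0 0 0;0 0 0 0 0 0 0;0 0 0 0 0 0 0;0 0 0 0 0 0 0'
python3 - <<'E'
from h import *
s=env.state();print(s["ee_rot"],s["force"],s["torque"])
a=grab_frame("wrist")
c=a[60:360,120:520];save(cv2.resize(c,None,fx=2,fy=2,interpolation=cv2.INTER_CUBIC),"w3c.png")
E
```

```text
time_s: 7.1
ee_pos: [538.9, -110.0, 97.9]
ee_rot: [-180.0, -0.0, 44.8]
force: [1.9, 3.0, 0.7]
gripper_width: 14.0
time_s: 7.72
ee_pos: [539.1, -110.2, 97.9]
ee_rot: [180.0, -0.0, 28.6]
force: [2.0, 3.3, 1.3]
gripper_width: 13.6
time_s: 8.35
ee_pos: [539.3, -110.5, 97.9]
ee_rot: [180.0, -0.0, 9.6]
force: [1.6, 1.5, 0.3]
gripper_width: 14.1
time_s: 8.98
ee_pos: [539.3, -110.7, 98.0]
ee_rot: [179.9, -0.0, -0.3]
force: [2.2, -0.3, -1.3]
gripper_width: 13.9
time_s: 9.6
ee_pos: [539.2, -110.6, 98.0]
ee_rot: [180.0, -0.0, -0.2]
force: [3.8, -2.0, -2.9]
gripper_width: 14.0
[ 1.79957340e+02 -3.08483987e-02 -2.16056849e-01] [ 3.84045107 -2.04705912 -2.87712404] [-0.49991668 -0.62320607 -0.02049069]
```

View pics/w3c.png

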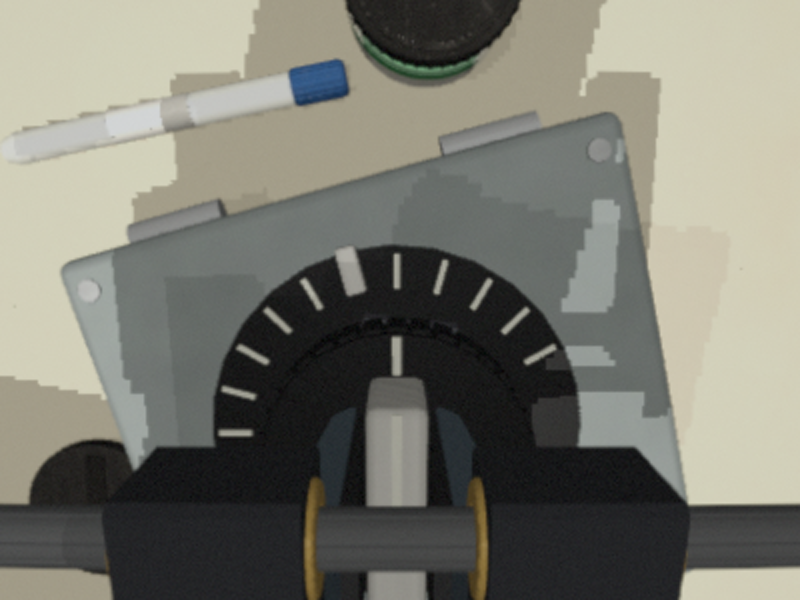

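The pointer sits exactly on the first right mark (396,272). Next I'll press lightly.

```bash
python3 -m jog '0 0 0 0 0 -0.02 0;0 0 0 0 0 -0.04 0;0 0 0 0 0 -0.04 0'; python3 -m jog '0 0 0 0 0 -0.02 0;0 0 0 0 0 -0.04 0;0 0 0 0 0 -0.04 0'
```

```text
time_s: 10.02
ee_pos: [539.3, -110.6, 97.3]
ee_rot: [180.0, -0.0, -0.2]
force: [2.9, -3.3, 2.0]
gripper_width: 13.6
time_s: 10.4
ee_pos: [539.3, -110.6, 96.2]
ee_rot: [180.0, -0.0, -0.2]
force: [2.8, -3.5, 2.5]
gripper_width: 13.9
```

```bash
python3 -m jog '0 0 0 0 0 -0.02 0;0 0 0 0 0 -0.04 0;0 0 0 0 0 -0.04 0'
```

```text
time_s: 10.78
ee_pos: [539.3, -110.5, 95.4]
ee_rot: [180.0, -0.0, -0.2]
force: [2.5, -5.4, 4.1]
gripper_width: 14.4
```

```bash
python3 -m jog '0 0 0 0 0 -0.01 0;0 0 0 0 0 -0.02 0;0 0 0 0 0 -0.02 0'
```

```text
time_s: 11.15
ee_pos: [539.3, -110.6, 95.1]
ee_rot: [180.0, -0.1, -0.2]
force: [2.1, -4.7, 6.2]
gripper_width: 14.0
```

```bash
python3 -m jog '0 0 0 0 0 -0.01 0;0 0 0 0 0 -0.024 0;0 0 -0.1 0 0 -0.024 0;0 0 -0.2 0 0 -0.024 0' | grep -v -e time -e width; python3 -m jog '0 0 -0.1 0 0 0 0;0 0 -0.2 0 0 0 0'| grep -v -e time -e width; python3 -m jog '0 0 -0.1 0 0 0 0;0 0 -0.2 0 0 0 0'| grep -v -e time -e width
```

```text
ee_pos: [539.2, -110.5, 94.6]
ee_rot: [180.0, -0.1, -1.2]
force: [1.9, -4.6, 6.1]
ee_pos: [539.2, -110.6, 94.6]
ee_rot: [180.0, -0.1, -2.2]
force: [1.5, -4.7, 6.1]
ee_pos: [539.3, -110.6, 94.6]
ee_rot: [180.0, -0.1, -3.2]
force: [2.0, -4.8, 6.1]
```

```bash
python3 -m jog '0 0 0 0 0 -0.01 0;0 0 -0.1 0 0 -0.02 0;0 0 -0.2 0 0 -0.02 0' | grep -v -e time -e width; python3 -m jog '0 0 -0.1 0 0 0 0;0 0 -0.2 0 0 0 0'| grep -v -e time -e width; python3 -m jog '0 0 -0.1 0 0 0 0;0 0 -0.2 0 0 0 0'| grep -v -e time -e width
```

```text
ee_pos: [539.3, -110.6, 93.2]
ee_rot: [180.0, -0.0, -4.2]
force: [3.5, -4.9, 0.5]
ee_pos: [539.3, -110.6, 93.2]
ee_rot: [180.0, -0.0, -5.2]
force: [3.3, -4.6, 0.8]
ee_pos: [539.2, -110.7, 93.2]
ee_rot: [180.0, -0.0, -6.2]
force: [3.0, -5.1, 1.9]
```

The push eased from about 6 N to 0.5 N between yaw -3.2° and -4.2°, so the lug has reached the gate's edge. I'll go in half a degree more and push down.

```bash
python3 -m jog '0 0 -0.1 0 0 0 0;0 0 -0.1 0 0 -0.02 0;0 0 -0.1 0 0 -0.04 0;0 0 -0.1 0 0 -0.06 0' | grep -v -e time -e width; python3 -m jog '0 0 0 0 0 -0.03 0;0 0 0 0 0 -0.06 0'| grep -v -e time -e width
```

```text
ee_pos: [539.3, -110.7, 91.7]
ee_rot: [180.0, -0.0, -6.7]
force: [4.0, -4.1, 0.2]
ee_pos: [539.3, -110.7, 90.2]
ee_rot: [180.0, -0.0, -6.7]
force: [2.9, -5.0, 0.9]
```

```bash
python3 -m jog '0 0 0 0 0 -0.03 0;0 0 0 0 0 -0.06 0'| grep -e pos -e force; python3 -m jog '0 0 0 0 0 -0.02 0;0 0 0 0 0 -0.04 0'| grep -e pos -e force
```

```text
ee_pos: [539.3, -110.7, 88.7]
force: [3.2, -4.7, 0.8]
ee_pos: [539.3, -110.7, 87.7]
force: [3.5, -4.4, 1.2]
```

```bash
python3 -m jog '0 0 0 0 0 -0.02 0;0 0 0 0 0 -0.03 0;0 0 0 0 0 -0.03 0'| grep -e pos -e force; python3 -m jog '0 0 0 0 0 -0.02 0;0 0 0 0 0 -0.03 0;0 0 0 0 0 -0.03 0'| grep -e pos -e force
```

```text
ee_pos: [539.3, -110.7, 86.9]
force: [3.8, -6.0, 1.8]
ee_pos: [539.2, -110.7, 86.3]
force: [2.9, -5.0, 1.1]
```

```bash
python3 -m jog '0 0 0 0 0 -0.02 0;0 0 0 0 0 -0.02 0;0 0 0 0 0 -0.02 0'| grep -e pos -e force;python3 -m jog '0 0 0 0 0 -0.02 0;0 0 0 0 0 -0.02 0;0 0 0 0 0 -0.02 0'| grep -e pos -e force
```

```text
ee_pos: [539.2, -110.7, 86.0]
force: [2.8, -4.8, 3.2]
ee_pos: [539.2, -110.7, 85.6]
force: [2.7, -5.3, 3.5]
```

```bash
python3 -m jog '0 0 0 0 0 -0.02 0;0 0 0 0 0 -0.02 0;0 0 0 0 0 -0.02 0'| grep -e pos -e force
```

```text
ee_pos: [539.2, -110.7, 85.3]
force: [1.7, -4.6, 5.2]
```

```bash
python3 -m jog '0 0 0 0 0 -0.02 0;0 0 0 0 0 -0.02 0;0 0 0 0 0 -0.02 0'| grep -e pos -e force;python3 -m jog '0 0 0 0 0 0 0.1;0 0 0 0 0 0 0.3;0 0 0 0 0 0 0.5;0 0 0 0 0 0 0.5;0 0 0 0 0 0 0.5'; python3 -m jog '0 0 0 0 0 0.3 0.5;0 0 0 0 0 1 0.5;0 0 0 0 0 2 0.5;0 0 0 0 0 3.5 0.5;0 0 0 0 0 5 0.5'; python3 -m jog '0 0 0 0 0 1 0.5;0 0 0 0 0 1 0.5'
python3 - <<'E'
from h import *
a=grab_frame("wrist")
c=a[60:360,120:520];save(cv2.resize(c,None,fx=2,fy=2,interpolation=cv2.INTER_CUBIC),"w4c.png")
a=grab_frame("scene");save(cv2.resize(a[220:360,220:400],None,fx=4,fy=4,interpolation=cv2.INTER_CUBIC),"s4c.png")
E
```

```text
ee_pos: [539.2, -110.7, 85.0]
force: [1.8, -4.8, 6.0]
time_s: 17.15
ee_pos: [538.5, -109.9, 84.0]
ee_rot: [-180.0, 0.1, -6.7]
force: [-0.2, -0.5, -0.6]
gripper_width: 45.6
time_s: 17.77
ee_pos: [538.9, -110.2, 211.0]
ee_rot: [-180.0, -0.0, -6.7]
force: [0.0, -0.7, 0.7]
gripper_width: 45.9
time_s: 18.02
ee_pos: [540.1, -110.5, 236.8]
ee_rot: [180.0, -0.3, -6.7]
force: [0.1, 0.2, 0.1]
gripper_width: 45.4
```

View pics/w4c.png

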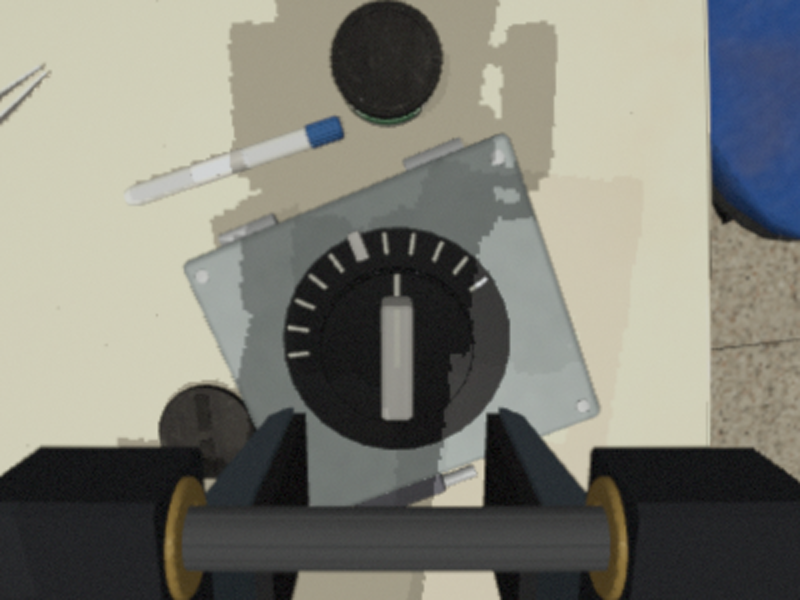

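View pics/s4c.png

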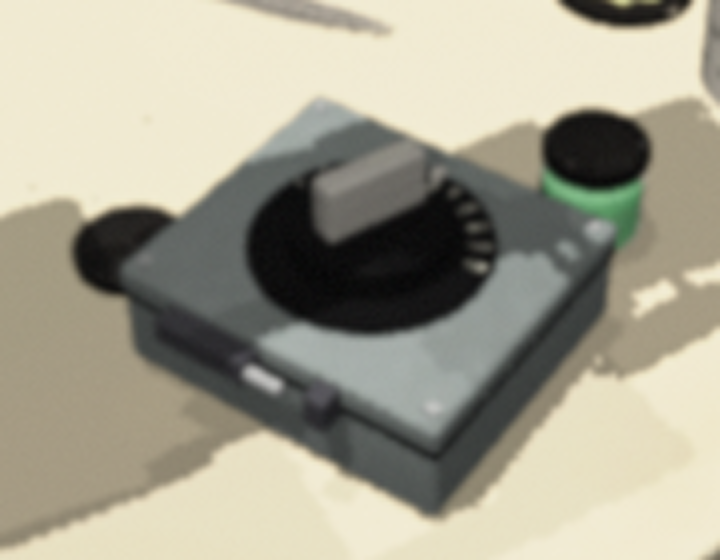

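The wrist view has the pointer at (396,285), midway between the first two right marks, with the cap, swab and jar undisturbed. The scene crop shows the dial sunk and the bolt (262,378) drawn clear of its keeper (320,400). I'll check the depth numerically.

Run:
```python
from h import *
c=np.array([538.8,-110.2]);y=np.radians(-6.7);u=np.array([np.cos(y),np.sin(y)]);n=np.array([-u[1],u[0]])
for d in (0,9,11,12,13):
    z=123.5-d
    X=[[*(c+a*26*u+b*7*n),z] for a in(-1,1) for b in(-1,1)]
    print(d,((proj(X,"scene")+.5-220)*4).round().tolist())
for q in ["jar","swab","cap"]:
    if q=="jar": grab_frame("top")
    for r in spotter.look_for(q,"top")[:1]: print(q,r)
```

```text
0 [[325.0, 175.0], [308.0, 157.0], [426.0, 130.0], [408.0, 114.0]]
9 [[326.0, 191.0], [308.0, 173.0], [426.0, 146.0], [408.0, 129.0]]
11 [[326.0, 194.0], [308.0, 177.0], [426.0, 150.0], [408.0, 133.0]]
12 [[326.0, 196.0], [308.0, 178.0], [426.0, 151.0], [408.0, 135.0]]
13 [[326.0, 198.0], [309.0, 180.0], [426.0, 153.0], [408.0, 136.0]]
swab {'box': [279.1, 225.8, 54.1, 6.6], 'conf': 0.74}
cap {'box': [272.7, 298.2, 35.5, 35.9], 'conf': 0.61}
```

Run:
```python
from h import *
a=grab_frame("scene");k=10
b=cv2.resize(a[240:300,280:340],None,fx=k,fy=k,interpolation=cv2.INTER_CUBIC)
c=np.array([538.8,-110.2]);y=np.radians(-6.7);u=np.array([np.cos(y),np.sin(y)]);n=np.array([-u[1],u[0]])
for d,col in ((9,(255,0,0)),(12,(0,255,0))):
    q=proj([[*(c+i*26*u+j*7*n),123.5-d] for i,j in((-1,-1),(-1,1),(1,1),(1,-1))],"scene")
    cv2.polylines(b,[np.int32((q-[280,240]+.5)*k)],True,col,1)
save(b,"s5.png")
```

```text
(no output)
```

View pics/s5.png

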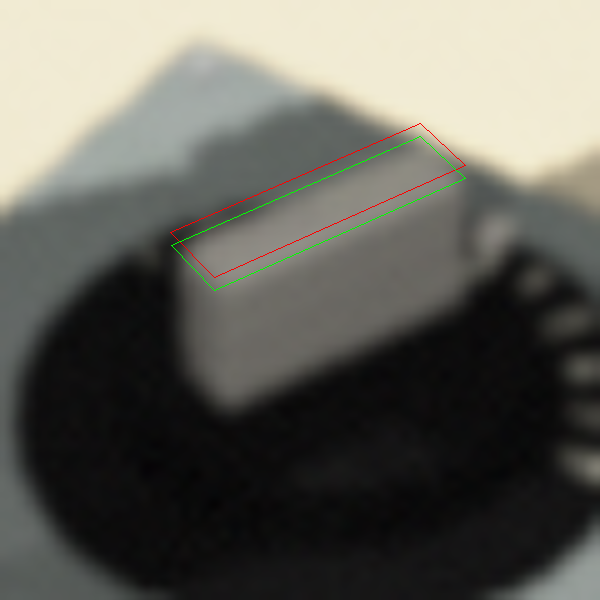

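The bar's top matches the 12 mm outline (green), so the dial is home. I'll hand the job in.

```bash
python3 -c "
from workcell import env
s=env.state();print(s['time_s'],s['force'],s['ee_pos']);print(env.job_done())"
```

```text
18.375 [-0.36979565  0.14543561 -0.78218388] [ 538.49209829 -110.16736225  233.2073392 ]
the job is handed in; nothing more can be done
None
```

The case looks unlocked: the dial is pushed home over its gate, the front bolt is drawn clear of its keeper, and the job is handed in at about 18.4 s.

- **Dial moves:** I turned the dial left to the second left mark and rested about 1.3 s, then right to the first right mark. The wrist camera showed the pointer on the mark both times. From there I turned slowly right with about 6 N of push. The push dropped to about 0.5 N at 4° past the mark. I went on to 6.5° past and pushed down there.
- **Push:** The highest push I read was 6.2 N while turning and 6.0 N at the bottom. The sensor seemed to read about 2 N low by then, so the real push was perhaps 8 N, still well under 25 N.
- **Final depth:** The arm travelled 12.9 mm down while holding the dial. After letting go, the bar's top matched the 12 mm outline in the scene picture. Neither is exact to the millimetre, because the calibration is only good to about 2 mm.
- **Rest of the desk:** The arm ended well above the case, touching nothing, with about 0 N on it. The jar, swab and cap looked unmoved in the last wrist view. In the final top-camera check the detector found the cap near its first position and part of the swab tube. It did not report the jar, probably because the gripper was in the way.

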